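# Seat a filter cassette in the blower unit and clamp it with the wing screw

### The job

Slide the filter cassette fully home into the blower unit's bay, gently against the rubber stop, then turn the wing screw clockwise until its foot clamps the cassette snugly: about a tenth of a newton-metre more than it takes to turn the screw freely, and do not overtighten. Do not push against the grey blower housing beside the wings, leave the jar and the lid stack beside it where they stand, and let go at the end.

Things in the scene. Friction and masses are not known exactly. Their poses are not given: they have to be found in the camera images.
- dock: Steel filter bay of a small blower unit, fixed. Origin on the bench under the vertical wing screw; x: the way the cassette slides in; y: to the blower housing. Base plate 12 mm thick, x -225 to 60, y -40 to 140 mm. Channel walls inside at y +-32 mm (34 mm high) from x -20 mm on, flared to +-44 mm at x -66. A bridge (x +-22, y +-38 mm, height 60 to 70, boss to 78 mm) carries the screw.
- housing: Grey box-shaped blower housing 125 x 105 x 112 mm high, part of the unit. Origin on the bench at the foot of its flat side that faces the wing screw, 32 mm from the screw's axis (dock y = 32 mm; it spans dock x -62 to 62 mm). The wing tips pass it with 4 mm to spare. It must not be pushed with more than 10 N.
- backstop: Rubber stop bar across the far end of the channel; origin on the base plate at the middle of the face that the cassette meets, at dock x = +45 mm, height 12 mm. 26 mm high. The cassette may not be driven against it with more than 25 N.
- cassette_tab (a point): Grip point of the cassette's upright pull tab, 62 mm above the bench: a plate 10 mm thick (x), 44 mm wide (y), from 42 to 76 mm above the bench, standing at the cassette's near end. The point is on its mid-plane, 60 mm behind the cassette's centre, 125 mm behind its leading face. Axes as the cassette: x to the leading face, z up. Fully home it lies at dock x = -80 mm, y = 0.
- cassette: Loose white filter cassette, a flat box 130 long (x, sliding direction) x 60 wide (y) x 30 mm high with an upright pull tab, 0.25 to 0.5 kg. It starts lying on the base plate in front of the bay, top 42 mm above the bench. Origin at the centre of its underside, x to its leading face, z up.
- wing_grip (a point): Centre of the wing screw's wings, on the screw axis, 99 mm above the bench. One flat upright plate 56 mm long (this point's x), 8 mm thick (y), 84 to 114 mm above the bench. Tightens clockwise seen from above; starts 30 to 45 degrees short of pointing at the housing, tight after 0.45 to 1.4 rad. Turns freely at 0.08 to 0.16 N m; its friction holds it where it is left.
- foot: Round rubber foot, 24 mm across, 7 mm thick, sprung, under the bridge; origin at its underside. The screw lowers it 8 mm per rad onto the cassette; its gap differs and is not known. When it bears, the screw's moment rises by 0.008 N m per newton on the cassette, about 0.35 N m per rad. A snug clamp is 6 to 18 N; over 25 N crushes the cassette.
- jar_a: Bystander: glass jar with a steel cap, 80 mm wide, 115 mm high, to the right of the bay. Origin at the centre of its underside.
- lid_stack: Bystander: steel disc-shaped lid stack 86 mm wide, 28 mm high, to the right of the bay's far end. Origin at the centre of its underside.
Mind the look-alikes: they are no part of the job. What is shaped like the cassette but purple is not meant.

How it is judged:
By the outcome, as a careful person would: the job done as asked, in the order asked, and still so for the second after the job is handed in, with the robot touching nothing.
It also fails if it takes over 69 s, if anything falls off the work surface, if the arm or the gripper's body presses on something with over 40 N, if the wrist force passes 120 N, or if a joint passes its speed limit or range.

### The arm

A 7-joint arm with a two-finger parallel gripper is mounted at the origin on the work surface. World frame = base frame: x ahead of the robot, y to its left, z up, the work surface at z = 0. Lengths are in m, angles in rad, forces in N, time in s.
With the tool pointing down it reaches from about 0.425 to 0.825 m from the base axis. Payload 3.6 kg.
Tool frame: the origin (TCP) lies at the very end of the fingers, on their centre line; the grasp point (between the pads) lies 19 mm behind it; z points along the fingers, y is the direction in which the jaws open and shut (so a half turn about z gives the same grasp; the last joint's range is limited). The gripper opens to 85 mm and grips with 20 to 120 N. Pads are 22 mm wide; open, the fingers measure 114 mm over their backs; the gripper's body (76 mm by 85 mm) begins 54 mm behind the grasp point. The pads swing forward as they close: fully open they stand 13 mm farther back than shut.
Start: joints at [1.179, 0.615, -0.013, 1.423, 0.008, 1.103, -0.04], TCP at [0.233, -0.607, 0.231] pointing down, gripper open.
Joint ranges: [-3.12, 3.12], [-0.3, 2.06], [-1.34, 1.32], [0.26, 2.42], [-1.36, 4.5], [0.01, 1.98], [-2.84, 2.84]. Speed limits (rad/s): [2.79, 2.79, 3.14, 3.14, 3.14, 3.14, 3.14].

### API

Orientations are given as a rotation vector (axis times angle).
In Python, from rig import telemetry, camera, finish_job, find_in, masks_of gives the robot as it stands.
- The arm moves only by the tool move_arm, never from a script. Its argument "increments" is a list of rows, each a list of 7 numbers: the opening in per cent of the stroke, from 0 (shut) to 100 (fully open), then the shift along the tool's x, y, z in units of 25 mm (1.0 is 25 mm), then the turn, a rotation vector about the tool's x, y, z in units of 8 degrees (1.0 is 8 degrees). A call has 1 to 12 rows; each row shifts and turns the commanded pose from where the row before left it, along the tool's axes as they then stand; what a row does not reach is not made up. A row lasts 1/10 s, in which the tool goes at most 50 mm and 8.59 degrees, less where a joint would pass 70% of its speed; a pose out of reach is approached as far as the arm can. A call is refused whole if a number of a shift passes 1 or a number of a turn 1, either way. A call with a gripper value outside its range is refused whole. The fingers move at their own pace and stop on an object; "force" is the grip in N (left out, the last holds). Time passes only in rows, so rows that do not move let the fingers close. It gives the time, the measured TCP pose, the force and the opening at its end, in the units of the state.
- telemetry.get_state(): the state, without advancing time (a new reading comes with each control period).
- camera(name): name is "side" or "top"; returns a dict with "pixels" (420x560x3 uint8, blue, green, red), "intrinsics" (3x3 intrinsics, pixels), "k1" (the pictures are not rectified: a ray, as slopes to the right and down, at radius r is drawn at 1 + k1 r^2 times it, then the intrinsics apply), "xyz" and "orientation" of the camera in the world. Camera axes: x right, y up, looking along -z (the intrinsics and any distortion apply to the point x, -y, -z); pixel columns grow to the right and rows downward; lengths in m; the calibration is good to about 2 mm. A picture is of the moment at which its call begins. There is no depth.
- finish_job(): hands the job in, once; it reports no verdict.
Trained networks look in the newest picture that a camera, given by its name, has taken for a name from the list of things; names that differ only in an ending like _2 or _b are one class to them, and where a whole thing is asked for, a point or a joint stands for the part that bears it (a point fixed in the world has none). Each returns a list of dicts, best first, with "confidence" (0 to 1); they miss things now and then, are a little off and sometimes report something else, mostly with a low value. They report only what shows in the picture. A call takes as long as a camera call. They do not tell look-alikes from the thing itself.
- find_in(target, camera): "xy" ([column, row] in pixels, amid what is visible of it).
- masks_of(target, camera): "pixels" (420x560 bool, what is visible of it) and "xy" ([column, row] in pixels, amid what is visible of it).
The state is a dict: "clock": time; "qpos": joint angles; "qvel": joint speeds; "tau": joint torques, N m; "tool_pos": TCP position; "eef_rot": TCP orientation; "wrist_force": force on the tool from outside, world axes, zero at the start; "moment": the same for the moment, N m; "opening": finger opening in m.
Only numpy, scipy, OpenCV 4.12 (cv2) and the standard library are available. Lean on these libraries where they do the work, as an engineer would, in place of code of your own. Each camera call takes 0.05 s, during which the arm holds its last target. There are 200 camera calls.

## Working session

There is one attempt and no reset: what is moved stays moved. The work goes in short steps, Python scripts to look and compute and a tool call to move; the robot and the scene stay as the last step left them, time stands still between calls to the robot, and variables do not carry over. Pictures are saved under pics/ and viewed, about 8 in all and at most 12, crops included, and the job is handed in when it is done.

Besides the shell and the picture viewer there is one more tool, called after "Call:" as a command line: name --pt "numbers of a row" for each row, then --argument value for the rest. move_arm: Moves the arm, as the interface text tells. Its arguments: {"type":"object","properties":{"increments":{"type":"array"},"force":{"type":"number"}},"required":["increments"]}

```bash
mkdir -p pics; ls; cat > h.py <<'E'
import numpy as np, cv2
from scipy.spatial.transform import Rotation as R
from rig import telemetry, camera, finish_job, find_in, masks_of
def Rm(o):
    o=np.array(o,float)
    return o if o.shape==(3,3) else (R.from_rotvec(o) if o.size==3 else R.from_quat(o)).as_matrix()
def ray(c,px):
    K=np.array(c['intrinsics']);d=np.array([(px[0]-K[0,2])/K[0,0],(px[1]-K[1,2])/K[1,1]]);s=d.copy()
    for _ in range(30): s=d/(1+c['k1']*(s@s))
    return np.array(c['xyz']),Rm(c['orientation'])@np.array([s[0],-s[1],-1])
def at_z(c,px,z):
    o,v=ray(c,px);return o+v*(z-o[2])/v[2]
def proj(c,p):
    K=np.array(c['intrinsics']);q=Rm(c['orientation']).T@(np.array(p)-c['xyz']);s=np.array([q[0],-q[1]])/-q[2]
    s=s*(1+c['k1']*(s@s));return np.array([K[0,0]*s[0]+K[0,2],K[1,1]*s[1]+K[1,2]])
E
cat > a.py <<'E'
from h import *
np.set_printoptions(precision=3,suppress=True)
for n in ['top','side']:
    c=camera(n);cv2.imwrite(f'pics/{n}1.png',c['pixels']);print(n,c['xyz'],c['orientation'],c['intrinsics'],c['k1'])
    for t in ['cassette','cassette_tab','wing_grip','housing','dock','backstop','jar_a','lid_stack']:
        print(t,[(np.round(d['xy'],1),round(d['confidence'],2)) for d in find_in(t,n)])
print(telemetry.get_state())
E
python3 a.py
```

```text
pics
top [0.474 0.046 1.126] [ 0.046 -0.062 -1.591] [[517.483   0.    279.378]
 [  0.    517.483 203.074]
 [  0.      0.      1.   ]] -0.054935177183895664
cassette [(array([256.7, 302. ]), 0.83), (array([348.5, 282.7]), 0.8), (array([278. , 203.6]), 0.7), (array([166.5, 178.4]), 0.67)]
cassette_tab [(array([280.3, 201.7]), 0.88), (array([167.4, 179.9]), 0.81), (array([350.1, 281. ]), 0.64), (array([257.6, 301.7]), 0.55)]
wing_grip [(array([277.3, 143.9]), 0.72)]
housing []
dock [(array([248.7, 170.6]), 0.69)]
backstop [(array([277.8, 123.5]), 0.56)]
jar_a [(array([349.8, 183.2]), 0.67)]
lid_stack [(array([335. , 112.1]), 0.9)]
side [0.381 0.634 0.522] [ 0.197 -1.335 -2.532] [[389.628   0.    279.848]
 [  0.    389.628 212.722]
 [  0.      0.      1.   ]] -0.005005405433944686
cassette [(array([394.3, 285.6]), 0.72), (array([290.7, 238.2]), 0.64), (array([379.6, 220.3]), 0.63)]
cassette_tab [(array([382.1, 220.5]), 0.97), (array([393.5, 286.1]), 0.94), (array([290.1, 240.7]), 0.9), (array([210.9, 332.3]), 0.73), (array([213.6, 238.1]), 0.44)]
wing_grip [(array([230.3, 198.7]), 0.54)]
housing [(array([211.8, 238. ]), 0.6)]
dock [(array([239. , 257.2]), 0.82)]
backstop []
jar_a [(array([292. , 186.3]), 0.84)]
lid_stack [(array([218.2, 198.1]), 0.64)]
{'clock': 0.9, 'qpos': array([ 1.179,  0.615, -0.013,  1.423,  0.008,  1.103, -0.04 ]), 'qvel': array([-0.   ,  0.   ,  0.002,  0.001, -0.001,  0.001,  0.001]), 'tau': array([  0.   , -46.91 ,   0.259, -17.135,   0.01 ,   0.002,   0.   ]), 'tool_pos': array([ 0.232, -0.607,  0.231]), 'eef_rot': array([-3.089, -0.571,  0.   ]), 'wrist_force': array([ 0.235,  0.203, -0.795]), 'moment': array([0.023, 0.01 , 0.012]), 'opening': 0.08540744590111539}
```

View both.

```bash
python3 -c "
import cv2
a=cv2.imread('pics/top1.png')[60:340,120:420];cv2.imwrite('pics/top1c.png',cv2.resize(a,None,fx=2.1,fy=2.1,interpolation=cv2.INTER_CUBIC))"
```

```text
(no output)
```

View pics/top1c.png

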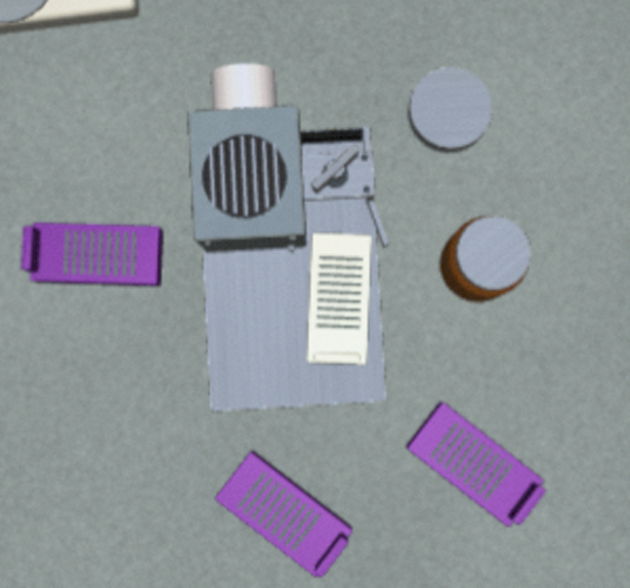

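View pics/side1.png

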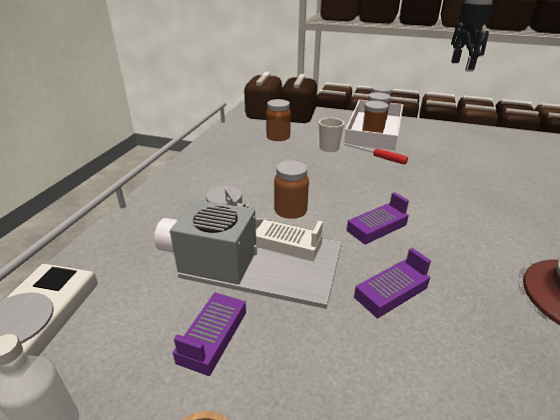

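```bash
cat > b.py <<'E'
from h import *
from scipy.optimize import least_squares
np.set_printoptions(precision=4,suppress=True)
c=camera('top')
f=lambda p:(np.array(p)/2.1+[120,60]-0.25)
def fit(obj,px,g):
    def r(s):
        C,S=np.cos(s[2]),np.sin(s[2])
        return np.concatenate([proj(c,[s[0]+C*x-S*y,s[1]+S*x+C*y,z])-q for (x,y,z),q in zip(obj,px)])
    s=least_squares(r,g,x_scale=[.1,.1,1]);print(s.x,np.degrees(s.x[2]),s.fun.reshape(-1,2).round(1).tolist());return s.x
print('tilt',Rm(c['orientation']))
g0=at_z(c,f((335,170)),.1)
D=fit([(-.225,.14,.012),(-.225,-.04,.012),(.062,.137,.112),(.062,.032,.112),(-.062,.032,.112),(-.062,.137,.112)],
 [f(p) for p in [(211,410),(385,400),(190,112),(299,106),(303,237),(196,240)]],[g0[0],g0[1],0])
Cc=at_z(c,f((338,298)),.042)
K=fit([(.065,.03,.042),(.065,-.03,.042),(-.065,-.03,.042),(-.065,.03,.042)],[f(p) for p in [(314,233),(371,236),(365,363),(308,361)]],[Cc[0],Cc[1],0])
w=[at_z(c,f(p),.114) for p in [(313,187),(357,150)]];print('wing',w,(w[0]+w[1])/2,np.degrees(np.arctan2(*(w[0]-w[1])[1::-1])))
rt=lambda s,x,y:(s[0]+np.cos(s[2])*x-np.sin(s[2])*y,s[1]+np.sin(s[2])*x+np.cos(s[2])*y)
print('tab',rt(K,-.06,0),'home tab',rt(D,-.08,0))
for n in['jar_a','lid_stack']:
    d=find_in(n,'top')[0]['xy'];print(n,at_z(c,d,.1 if n=='jar_a' else .028))
# side check
c2=camera('side')
for t,p in [('tab',(*rt(K,-.06,0),.062)),('wing',(D[0],D[1],.099))]: print(t,'side proj',proj(c2,p))
s=telemetry.get_state();print(s['tool_pos'],R.from_rotvec(s['eef_rot']).as_matrix())
E
python3 b.py
```

```text
tilt [[-0.0209  0.9974 -0.0683]
 [-0.9997 -0.0202  0.0113]
 [ 0.0098  0.0686  0.9976]]
[0.669  0.0312 0.0315] 1.807420083748326 [[-0.5, 0.7], [0.5, 1.0], [-0.6, -0.5], [0.1, -0.4], [1.4, -1.0], [-0.9, 0.3]]
[ 0.551   0.0299 -0.0674] -3.863329672652988 [[-0.6, -0.4], [0.6, -0.5], [0.8, 0.7], [-0.8, 0.3]]
wing [array([0.651 , 0.0537, 0.114 ]), array([0.6855, 0.0115, 0.114 ])] [0.6682 0.0326 0.114 ] 129.27425117791606
tab (np.float64(0.4910907828687067), np.float64(0.033913487756031674)) home tab (np.float64(0.5890428621995405), np.float64(0.02872336696272067))
jar_a [ 0.5827 -0.1109  0.1   ]
lid_stack [ 0.7463 -0.0937  0.028 ]
tab side proj [316.8687 231.7366]
wing side proj [231.952  199.8054]
[ 0.2325 -0.6069  0.2313] [[ 0.9338  0.3578  0.    ]
 [ 0.3578 -0.9338  0.0001]
 [ 0.     -0.0001 -1.    ]]
```

Call:
move_arm --pt "50 0 0 0 0 0 -1" --pt "50 0 0 0 0 0 -1" --pt "50 0 0 0 0 0 -1" --pt "50 0 0 0 0 0 -1" --pt "50 0 0 0 0 0 -1" --pt "50 0 0 0 0 0 -1" --pt "50 0 0 0 0 0 -1" --pt "50 0 0 0 0 0 -1" --pt "50 0 0 0 0 0 -0.14" --pt "50 0 0 0 0 0 0" --force 40

```text
clock: 2.1
tool_pos: [0.2323, -0.607, 0.2312]
eef_rot: [-2.299, -2.141, -0.0]
wrist_force: [0.2, -0.7, 0.3]
opening: 0.0428
```

Call:
move_arm --pt "50 1 0.7 0 0 0 0" --pt "50 1 0.7 0 0 0 0" --pt "50 1 0.7 0 0 0 0" --pt "50 1 0.7 0 0 0 0" --pt "50 1 0.7 0 0 0 0" --pt "50 1 0.7 0 0 0 0" --pt "50 1 0.7 0 0 0 0" --pt "50 1 0.7 0 0 0 0" --pt "50 1 0.7 0 0 0 0" --pt "50 1 0.7 0 0 0 0" --pt "50 1 0.7 0 0 0 0" --pt "50 1 0.7 0 0 0 0"

```text
clock: 3.3
tool_pos: [0.4633, -0.321, 0.2315]
eef_rot: [2.299, 2.141, -0.0]
wrist_force: [0.3, -0.7, -0.0]
opening: 0.0427
```

Call:
move_arm --pt "50 1 0 0 0 0 0" --pt "50 1 0 0 0 0 0" --pt "50 1 0 0 0 0 0" --pt "50 1 0 0 0 0 0" --pt "50 1 0 0 0 0 0" --pt "50 1 0 0 0 0 0" --pt "50 1 0 0 0 0 0" --pt "50 1 0 0 0 0 0" --pt "50 1 0 0 0 0 0" --pt "50 1 0 0 0 0 0" --pt "50 0 0 0 0 0 0" --pt "50 0 0 0 0 0 0"

```text
clock: 4.5
tool_pos: [0.4797, -0.0726, 0.2315]
eef_rot: [2.296, 2.143, -0.0]
wrist_force: [1.1, -0.2, 0.6]
opening: 0.0424
```

Call:
move_arm --pt "50 1 0.04 0 0 0 0" --pt "50 1 0.04 0 0 0 0" --pt "50 1 0.04 0 0 0 0" --pt "50 1 0.04 0 0 0 0" --pt "50 0.28 0 1 0 0 0" --pt "50 0 0 1 0 0 0" --pt "50 0 0 1 0 0 0" --pt "50 0 0 1 0 0 0" --pt "50 0 0 1 0 0 0" --pt "50 0 0 0 0 0 0"

```text
clock: 5.5
tool_pos: [0.4889, 0.0316, 0.1037]
eef_rot: [-2.297, -2.138, 0.01]
wrist_force: [-0.1, 0.2, 0.1]
opening: 0.0429
```

```bash
python3 - <<'E'
from h import *
a=camera('top')['pixels'];b=camera('side')['pixels']
z=lambda i:cv2.resize(i,None,fx=4,fy=4,interpolation=cv2.INTER_CUBIC)
cv2.imwrite('pics/c2.png',np.hstack([z(a[100:250,220:320]),z(b[150:300,240:340])]))
print(telemetry.get_state()['qpos'])
E
```

```text
[ 0.11874519  0.572465   -0.33847363  2.00410781  0.31781909  0.61565739
 -0.50216646]
```

View pics/c2.png

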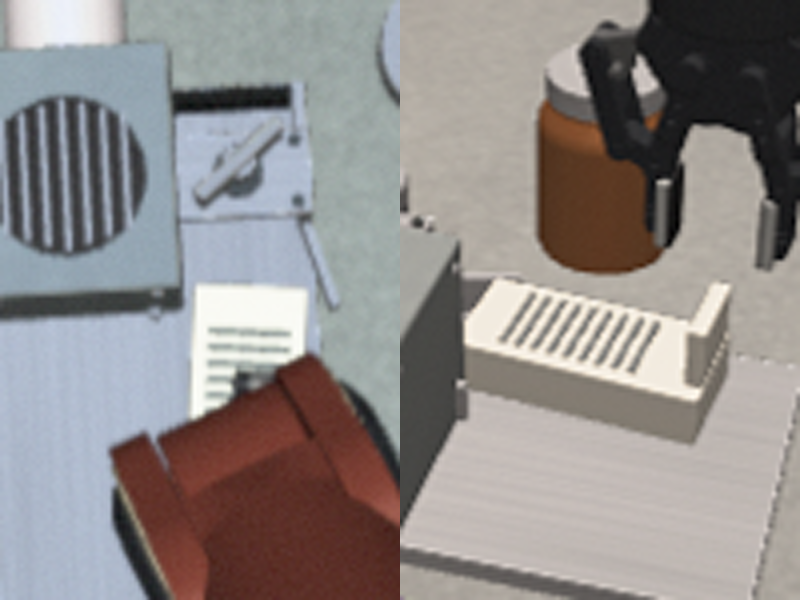

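Call:
move_arm --pt "50 0.08 0.08 0.8 0 0 0" --pt "50 0 0 0.8 0 0 0" --pt "50 0 0 0.5 0 0 0" --pt "50 0 0 0 0 0 0" --pt "50 0 0 0 0 0 0"

```text
clock: 6.1
tool_pos: [0.4942, 0.0355, 0.0551]
eef_rot: [2.296, 2.142, 0.003]
wrist_force: [-0.0, -0.4, 1.1]
opening: 0.0428
```

Call:
move_arm --pt "0 0 0 0 0 0 0" --pt "0 0 0 0 0 0 0" --pt "0 0 0 0 0 0 0" --pt "0 0 0 0 0 0 0" --pt "0 0 0 0 0 0 0" --pt "0 0 0 0 0 0 0" --force 40

```text
clock: 6.7
tool_pos: [0.4929, 0.0358, 0.0548]
eef_rot: [2.295, 2.144, 0.0]
wrist_force: [-2.8, 1.1, 6.5]
opening: 0.0091
```

```bash
python3 - <<'E'
from h import *
np.set_printoptions(precision=4,suppress=True)
s=telemetry.get_state();m=Rm(s['eef_rot']);p=s['tool_pos'];print(p,s['wrist_force'],s['moment'],s['opening'],np.degrees(np.arctan2(m[1,1],m[0,1])))
th=.0315;d=p[:2]-[.669,.0312];print('dock xy of tool',np.cos(th)*d[0]+np.sin(th)*d[1],-np.sin(th)*d[0]+np.cos(th)*d[1])
E
```

```text
[0.4929 0.0358 0.0548] [-2.7526  1.1358  6.4741] [0.0113 0.5189 0.0575] 0.009120086155709077 -3.898726118180306
dock xy of tool -0.1758513393945325 0.010174378996189264
```

Call:
move_arm --pt "0 -0.08 0 0 0 0 -0.14" --pt "0 -0.08 0 0 0 0 -0.14" --pt "0 -0.08 0 0 0 0 -0.14" --pt "0 -0.08 0 0 0 0 -0.14" --pt "0 -0.08 0 0 0 0 -0.14" --pt "0 0 0.2 0 0 0 0" --pt "0 0 0.2 0 0 0 0" --pt "0 0 0.2 0 0 0 0" --pt "0 0 0 0 0 0 0"

```text
clock: 7.6
tool_pos: [0.5024, 0.027, 0.0548]
eef_rot: [-2.182, -2.252, 0.013]
wrist_force: [-11.2, 0.8, 15.6]
opening: 0.0091
```

```bash
cat > s.py <<'E'
from h import *
np.set_printoptions(precision=4,suppress=True)
s=telemetry.get_state();m=Rm(s['eef_rot']);p=s['tool_pos'];print(s['clock'],p,s['wrist_force'],s['moment'],s['opening'],np.degrees(np.arctan2(m[1,1],m[0,1])))
th=.0315;d=p[:2]-[.669,.0312];print('dock xy of tool',np.cos(th)*d[0]+np.sin(th)*d[1],-np.sin(th)*d[0]+np.cos(th)*d[1],s['qpos'])
a=camera('top')['pixels'];b=camera('side')['pixels']
z=lambda i:cv2.resize(i,None,fx=4,fy=4,interpolation=cv2.INTER_CUBIC)
cv2.imwrite('pics/s%.0f.png'%(s['clock']*10),np.hstack([z(a[100:250,220:320]),z(b[150:300,200:300])]))
E
python3 s.py
```

```text
7.6 [0.5024 0.027  0.0548] [-11.2312   0.8487  15.6301] [0.3298 2.0904 0.0625] 0.009070148894605931 1.8016382247434046
dock xy of tool -0.16668224924246441 0.0010115761738057763 [ 0.1149  0.6754 -0.3209  2.0043  0.3993  0.5326 -0.4581]
```

View pics/s76.png

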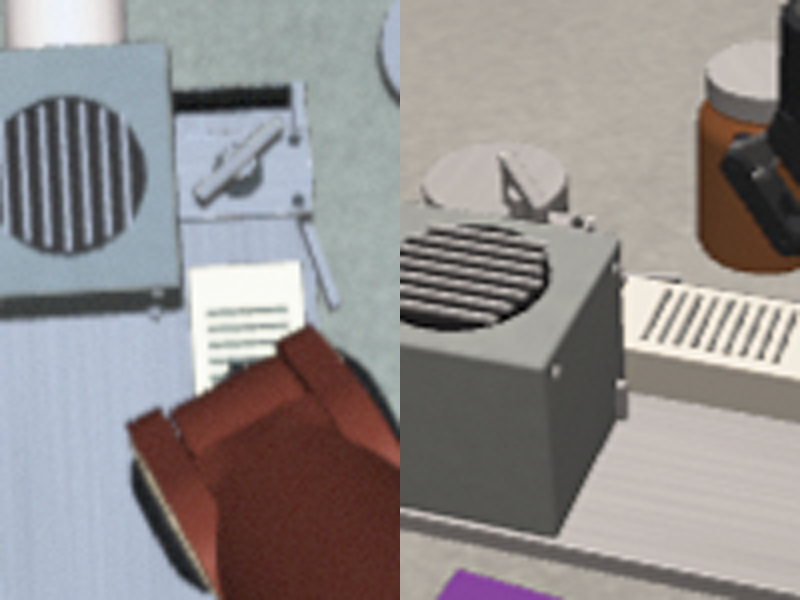

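Call:
move_arm --pt "0 0 0 -0.15 0 0 0" --pt "0 0 0 0 0 0 0" --pt "0 0 0 0 0 0 0"

```text
clock: 8.0
tool_pos: [0.5079, 0.0257, 0.0573]
eef_rot: [2.189, 2.253, -0.0]
wrist_force: [0.8, 0.4, -4.0]
opening: 0.0089
```

Call:
move_arm --pt "0 -0.02 0.2 0 0 0 0" --pt "0 -0.02 0.2 0 0 0 0" --pt "0 0 0.2 0 0 0 0" --pt "0 0 0.2 0 0 0 0" --pt "0 0 0 0 0 0 0"

```text
clock: 8.5
tool_pos: [0.5244, 0.0263, 0.0567]
eef_rot: [-2.184, -2.25, 0.01]
wrist_force: [-5.8, 0.7, -3.2]
opening: 0.0089
```

Call:
move_arm --pt "0 0 0.2 0.05 0 0 0" --pt "0 0 0.2 0 0 0 0" --pt "0 0 0.2 0 0 0 0" --pt "0 0 0.2 0 0 0 0" --pt "0 0 0.2 0 0 0 0" --pt "0 0 0.2 0 0 0 0" --pt "0 0 0 0 0 0 0" --pt "0 0 0 0 0 0 0"

```text
clock: 9.3
tool_pos: [0.5238, 0.0262, 0.0546]
eef_rot: [-2.155, -2.226, 0.09]
wrist_force: [-53.1, 1.2, 42.0]
opening: 0.0089
```

```bash
python3 s.py
```

```text
9.3 [0.5238 0.0262 0.0546] [-53.1247   1.224   41.9534] [ 0.3248 10.7618 -0.1632] 0.008879177064644653 1.8396662143638984
dock xy of tool -0.1452967249109363 -0.00038429863752834255 [ 0.125   0.7193 -0.344   1.8932  0.3712  0.6665 -0.4191]
```

Call:
move_arm --pt "0 0 -0.5 0 0 0 0" --pt "0 0 -0.5 0 0 0 0" --pt "0 0 -0.4 0 0 0 0" --pt "0 0 0 0 0 0 0" --pt "0 0 0 0 0 0 0"

```text
clock: 9.9
tool_pos: [0.5236, 0.026, 0.0563]
eef_rot: [-2.188, -2.254, -0.001]
wrist_force: [-2.5, 1.6, -3.8]
opening: 0.0091
```

```bash
python3 s.py
```

```text
9.9 [0.5236 0.026  0.0563] [-2.5341  1.6478 -3.7763] [0.2664 0.7791 0.0339] 0.00910855255486157 1.6940493927510454
dock xy of tool -0.14547405810008723 -0.0005837209626715243 [ 0.1222  0.6907 -0.3266  1.954   0.3951  0.558  -0.4434]
```

```bash
python3 - <<'E'
from h import *
a=camera('top')['pixels'];b=camera('side')['pixels']
z=lambda i,f:cv2.resize(i,None,fx=f,fy=f,interpolation=cv2.INTER_CUBIC)
cv2.imwrite('pics/z1.png',z(a[110:190,255:315],7))
E
```

```text
(no output)
```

View pics/z1.png

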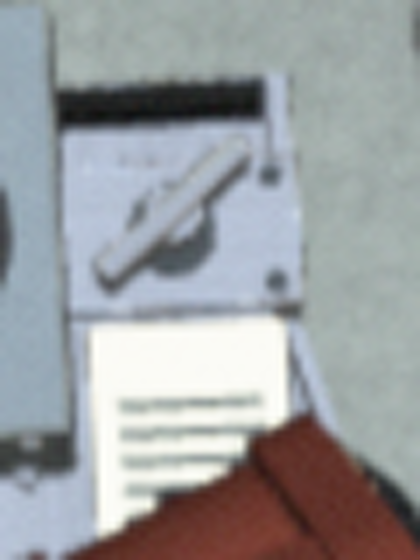

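```bash
python3 - <<'E'
from h import *
np.set_printoptions(precision=4,suppress=True)
c=camera('top');f=lambda p:np.array(p)/7+[255,110]-.43
th=.0315
def dk(p,z):
    d=at_z(c,f(p),z)[:2]-[.669,.0312];return np.array([np.cos(th)*d[0]+np.sin(th)*d[1],-np.sin(th)*d[0]+np.cos(th)*d[1]])
for n,p,z in [('bridgeL',(72,318),.07),('bridgeR',(300,308),.07),('bridge far R',(270,128),.07),('stopR',(262,80),.038),('stop near R',(265,112),.038),('wing a',(105,280),.114),('wing b',(240,150),.114),('casL',(90,325),.042),('casR',(288,322),.042),('housing near',(70,440),.112),('housing up',(50,60),.112),('wallR outer end',(335,425),.046)]: print(n,dk(p,z)*1000)
for n in [(-.02,.032,.046),(-.02,-.032,.046),(-.066,-.044,.046),(-.022,-.038,.07),(-.022,.038,.07),(0,0,.114)]:
    x,y,z=n;print(n,(proj(c,[.669+np.cos(th)*x-np.sin(th)*y,.0312+np.sin(th)*x+np.cos(th)*y,z])-[255,110]+.43)*7)
E
```

```text
bridgeL [-22.0911  31.8845]
bridgeR [-22.5291 -35.2877]
bridge far R [ 31.5902 -29.3967]
stopR [ 53.3994 -29.3112]
stop near R [ 43.4619 -29.6846]
wing a [-18.9431  21.6072]
wing b [ 16.2763 -18.4488]
casL [-19.9244  26.8428]
casR [-22.0476 -32.9328]
housing near [-63.5808  33.774 ]
housing up [45.3208 34.0007]
wallR outer end [-54.5842 -45.1268]
(-0.02, 0.032, 0.046) [ 72.7129 323.9991]
(-0.02, -0.032, 0.046) [285.0832 313.3012]
(-0.066, -0.044, 0.046) [333.3728 462.9045]
(-0.022, -0.038, 0.07) [309.0941 305.7635]
(-0.022, 0.038, 0.07) [ 51.2168 318.7462]
(0, 0, 0.114) [177.9449 209.9427]
```

Call:
move_arm --pt "0 0 -0.1 0 0 0 0" --pt "0 0 -0.1 0 0 0 0" --pt "0 0.1 0 0 0 0 -0.16" --pt "0 0 0 0 0 0 0" --pt "0 0 0 0 0 0 0" --pt "0 0 0.1 0 0 0 0" --pt "0 0 0.1 0 0 0 0" --pt "0 0 0.15 0 0 0 0" --pt "0 0 0.15 0 0 0 0" --pt "0 0 0 0 0 0 0"

```text
clock: 11.15
tool_pos: [0.5312, 0.0287, 0.0564]
eef_rot: [2.163, 2.277, 0.002]
wrist_force: [0.1, -0.3, -4.3]
opening: 0.0093
```

```bash
python3 s.py
```

```text
11.15 [0.5312 0.0287 0.0564] [ 0.0924 -0.28   -4.2541] [-0.0332  0.2293  0.0264] 0.009336481190058891 2.944956824133371
dock xy of tool -0.13778090198966264 0.0018585894775391644 [ 0.1219  0.6989 -0.3342  1.9329  0.3995  0.5729 -0.4272]
```

Call:
move_arm --pt "0 -0.004 0.2 0 0 0 0" --pt "0 -0.004 0.2 0 0 0 0" --pt "0 -0.004 0.2 0 0 0 0" --pt "0 0 0 0 0 0 0"

```text
clock: 11.65
tool_pos: [0.5465, 0.0292, 0.0565]
eef_rot: [2.163, 2.277, 0.002]
wrist_force: [0.3, 0.4, -4.0]
opening: 0.0092
```

Call:
move_arm --pt "0 -0.004 0.2 0 0 0 0" --pt "0 -0.004 0.2 0 0 0 0" --pt "0 -0.004 0.2 0 0 0 0" --pt "0 0 0 0 0 0 0"

```text
clock: 12.05
tool_pos: [0.5614, 0.0297, 0.0564]
eef_rot: [2.163, 2.277, 0.002]
wrist_force: [-0.7, 0.1, -4.0]
opening: 0.0086
```

Call:
move_arm --pt "0 -0.004 0.2 0.06 0 0 0" --pt "0 -0.004 0.2 0 0 0 0" --pt "0 -0.004 0.2 0 0 0 0" --pt "0 -0.004 0.2 0 0 0 0" --pt "0 0 0 0 0 0 0"

```text
clock: 12.55
tool_pos: [0.5815, 0.0302, 0.0548]
eef_rot: [2.163, 2.277, 0.002]
wrist_force: [0.2, -0.3, -3.5]
opening: 0.0091
```

Call:
move_arm --pt "0 0 0.06 0 0 0 0" --pt "0 0 0.06 0 0 0 0" --pt "0 0 0 0 0 0 0"

```text
clock: 12.85
tool_pos: [0.5834, 0.0304, 0.0548]
eef_rot: [2.163, 2.278, 0.001]
wrist_force: [0.2, 0.2, -4.5]
opening: 0.0091
```

Call:
move_arm --pt "0 0 0 0.06 0 0 0" --pt "0 0 0.06 0 0 0 0" --pt "0 0 0.06 0 0 0 0" --pt "0 0 0 0 0 0 0"

```text
clock: 13.25
tool_pos: [0.5834, 0.0304, 0.0547]
eef_rot: [-2.161, -2.276, 0.008]
wrist_force: [-7.5, -0.8, 10.6]
opening: 0.0092
```

Call:
move_arm --pt "0 0 0.06 0 0 0 0" --pt "0 0 0 0 0 0 0" --pt "0 0 0 0 0 0 0"

```text
clock: 13.55
tool_pos: [0.5843, 0.0305, 0.0547]
eef_rot: [-2.161, -2.276, 0.009]
wrist_force: [-8.0, -0.3, 10.4]
opening: 0.009
```

Call:
move_arm --pt "0 0 0 -0.05 0 0 0" --pt "0 0 0 0 0 0 0" --pt "0 0 0 0 0 0 0"

```text
clock: 13.85
tool_pos: [0.588, 0.0307, 0.0547]
eef_rot: [2.163, 2.278, 0.001]
wrist_force: [-1.6, 0.5, 0.2]
opening: 0.0091
```

Call:
move_arm --pt "0 0 0.06 0 0 0 0" --pt "0 0 0 0 0 0 0" --pt "0 0 0 0 0 0 0"

```text
clock: 14.15
tool_pos: [0.5883, 0.0307, 0.0547]
eef_rot: [-2.162, -2.277, 0.002]
wrist_force: [-5.0, -0.6, 4.6]
opening: 0.0091
```

Call:
move_arm --pt "0 0 0.04 -0.02 0 0 0" --pt "0 0 0 0 0 0 0" --pt "0 0 0 0 0 0 0"

```text
clock: 14.45
tool_pos: [0.59, 0.0308, 0.0548]
eef_rot: [-2.163, -2.278, 0.0]
wrist_force: [-2.5, 0.3, -1.1]
opening: 0.009
```

Call:
move_arm --pt "0 0 0.04 0 0 0 0" --pt "0 0 0 0 0 0 0" --pt "0 0 0 0 0 0 0"

```text
clock: 14.75
tool_pos: [0.59, 0.0308, 0.0547]
eef_rot: [-2.162, -2.277, 0.003]
wrist_force: [-4.1, 0.3, 0.2]
opening: 0.0091
```

Call:
move_arm --pt "0 0 0.06 0 0 0 0" --pt "0 0 0 0 0 0 0" --pt "0 0 0 0 0 0 0"

```text
clock: 15.05
tool_pos: [0.59, 0.0308, 0.0547]
eef_rot: [-2.161, -2.276, 0.007]
wrist_force: [-7.5, 0.9, 2.2]
opening: 0.0094
```

```bash
python3 s.py
```

```text
15.05 [0.59   0.0308 0.0547] [-7.5359  0.9016  2.2014] [ 0.0125  1.6044 -0.0334] 0.009376934343912886 2.9706135164967926
dock xy of tool -0.07893102783904887 0.0021316625260560046 [ 0.1238  0.7675 -0.3493  1.759   0.3834  0.6886 -0.384 ]
```

Call:
move_arm --pt "0 0 -0.08 0 0 0 0" --pt "0 0 0 0 0 0 0" --pt "30 0 0 0 0 0 0" --pt "30 0 0 0 0 0 0" --pt "30 0 0 0 0 0 0" --pt "30 0 0 -0.4 0 0 0" --pt "30 0 0 -0.8 0 0 0" --pt "30 0 0 -1 0 0 0" --pt "30 0 0 -1 0 0 0" --pt "30 0 0 -1 0 0 0" --pt "30 0 0 0 0 0 0"

```text
clock: 16.25
tool_pos: [0.5939, 0.0315, 0.165]
eef_rot: [2.159, 2.273, 0.013]
wrist_force: [0.7, -0.4, -0.5]
opening: 0.0254
```

```bash
python3 s.py; python3 - <<'E'
from h import *
a=camera('top')['pixels'];b=camera('side')['pixels']
z=lambda i,f:cv2.resize(i,None,fx=f,fy=f,interpolation=cv2.INTER_CUBIC)
cv2.imwrite('pics/z2.png',np.hstack([z(a[110:210,255:315],6),z(b[160:260,210:270],6)]))
E
```

```text
16.25 [0.5939 0.0315 0.165 ] [ 0.7066 -0.4363 -0.4905] [ 0.0451 -0.0181  0.0118] 0.02544526620103784 2.9566893071945124
dock xy of tool -0.0750978142802977 0.0026982566219396612 [ 0.1672  0.6246 -0.4171  1.6733  0.3082  0.8987 -0.3194]
```

View pics/z2.png

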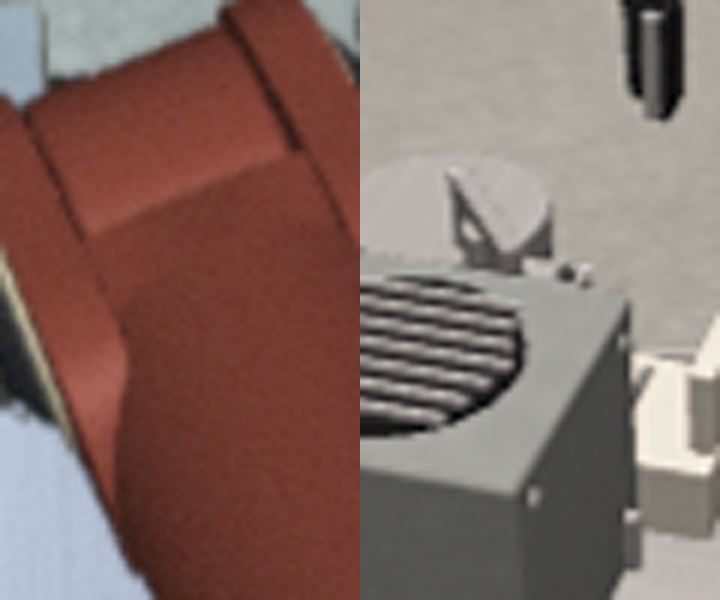

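Call:
move_arm --pt "30 -0.1 0.9 0 0 0 0" --pt "30 0 1 0 0 0 0" --pt "30 0 1 0 0 0 0" --pt "30 0 0.06 0 0 0 -0.75" --pt "30 0 0 0 0 0 -1" --pt "30 0 0 0 0 0 -1" --pt "30 0 0 0 0 0 -1" --pt "30 0 0 0 0 0 -1" --pt "30 0 0 0.6 0 0 0" --pt "30 0 0 0.6 0 0 0" --pt "30 0 0 0 0 0 0" --pt "30 0 0 0 0 0 0"

```text
clock: 17.65
tool_pos: [0.664, 0.032, 0.1286]
eef_rot: [-1.304, -2.856, 0.002]
wrist_force: [-0.1, -0.7, 0.6]
opening: 0.0253
```

```bash
python3 s.py; python3 - <<'E'
from h import *
c=camera('side');b=c['pixels']
z=lambda i,f:cv2.resize(i,None,fx=f,fy=f,interpolation=cv2.INTER_CUBIC)
cv2.imwrite('pics/z3.png',z(b[140:230,190:270],6))
print(proj(c,[.668,.0327,.114]))
E
```

```text
17.65 [0.664  0.032  0.1286] [-0.1258 -0.6574  0.5587] [ 0.0556 -0.0109 -0.0285] 0.025336128054157837 40.908899034687366
dock xy of tool -0.004986809738210768 0.0009569469278603661 [ 0.2218  0.8    -0.5632  1.4781  0.4713  1.0034  0.253 ]
[231.65193699 193.90112421]
```

View pics/z3.png

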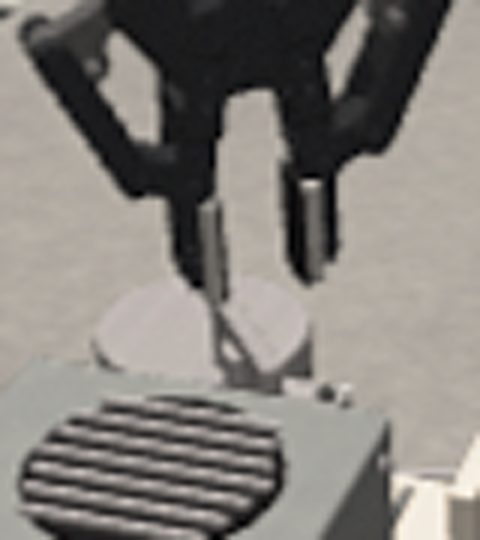

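Call:
move_arm --pt "30 -0.08 0.14 0 0 0 0" --pt "30 0 0 0 0 0 0" --pt "30 0 0 0.5 0 0 0" --pt "30 0 0 0.5 0 0 0" --pt "30 0 0 0.5 0 0 0" --pt "30 0 0 0.1 0 0 0" --pt "30 0 0 0 0 0 0" --pt "30 0 0 0 0 0 0"

```text
clock: 18.6
tool_pos: [0.6689, 0.0331, 0.0902]
eef_rot: [1.304, 2.858, 0.001]
wrist_force: [0.2, 0.8, -0.7]
opening: 0.0259
```

```bash
python3 s.py; python3 - <<'E'
from h import *
c=camera('side');b=c['pixels']
z=lambda i,f:cv2.resize(i,None,fx=f,fy=f,interpolation=cv2.INTER_CUBIC)
cv2.imwrite('pics/z4.png',z(b[150:230,190:270],6))
E
```

```text
18.6 [0.6689 0.0331 0.0902] [ 0.1978  0.7592 -0.7093] [ 0.0259 -0.0017  0.0028] 0.025897405028732126 40.964474299120255
dock xy of tool -5.576397668471543e-05 0.0018768716534532147 [ 0.2093  0.8479 -0.5425  1.4954  0.5002  0.9384  0.2325]
```

View pics/z4.png

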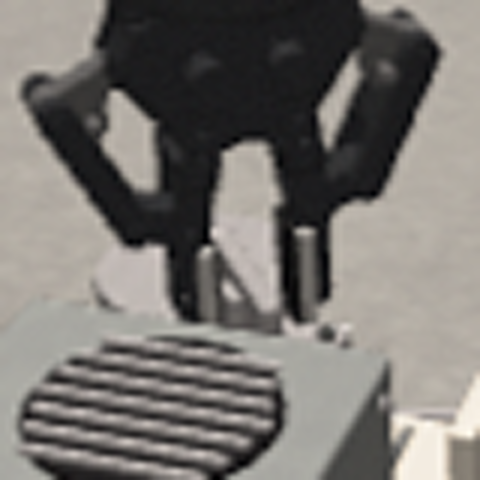

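Call:
move_arm --pt "0 0 0 0 0 0 0" --pt "0 0 0 0 0 0 0" --pt "0 0 0 0 0 0 0" --pt "0 0 0 0 0 0 0" --pt "0 0 0 0 0 0 0" --force 30

```text
clock: 19.25
tool_pos: [0.6701, 0.0339, 0.0909]
eef_rot: [1.302, 2.856, 0.005]
wrist_force: [4.8, 4.2, 2.2]
opening: 0.0124
```

```bash
cat > t.py <<'E'
from h import *
np.set_printoptions(precision=3,suppress=True)
S=[]
for i in range(3):
    camera('side');s=telemetry.get_state();S.append(np.r_[s['wrist_force'],s['moment']])
m=Rm(s['eef_rot']);print(s['clock'],s['tool_pos'],'yaw',np.degrees(np.arctan2(m[1,1],m[0,1])),'open',s['opening'],'tilt',m[:,2],'q7',s['qpos'][6]);print(np.array(S),'mean',np.mean(S,0))
E
python3 t.py
```

```text
19.4 [0.67  0.034 0.091] yaw 40.97903045891826 open 0.01224920217791273 tilt [ 0.004  0.002 -1.   ] q7 0.2324957015263335
[[ 4.661  2.504 -0.087  0.544 -0.985 -0.003]
 [ 4.272  2.439  0.55   0.621 -0.918  0.044]
 [ 4.016  3.255  0.857  0.583 -0.992  0.015]] mean [ 4.316  2.732  0.44   0.583 -0.965  0.019]
```

Call:
move_arm --pt "0 0 0.1 0 0 0 0" --pt "0 0 0 0 0 0 0" --pt "0 0 0 0 0 0 0"

```text
clock: 19.7
tool_pos: [0.6701, 0.034, 0.0908]
eef_rot: [-1.304, -2.858, 0.003]
wrist_force: [1.1, 1.1, 5.3]
opening: 0.012
```

```bash
python3 t.py;python3 - <<'E'
from h import *
a=camera('top')['pixels'];b=camera('side')['pixels']
z=lambda i,f:cv2.resize(i,None,fx=f,fy=f,interpolation=cv2.INTER_CUBIC)
cv2.imwrite('pics/z5.png',np.hstack([z(a[110:200,250:320],6),z(b[160:250,200:260],6)]))
E
```

```text
19.85 [0.67  0.034 0.091] yaw 40.94517865684502 open 0.012248572261778895 tilt [-0.001 -0.001 -1.   ] q7 0.23208003295462826
[[-0.211  0.545  5.223  0.064 -0.104 -0.029]
 [ 0.924  0.965  5.803  0.078 -0.128  0.025]
 [-0.123  0.783  5.094  0.118 -0.151 -0.027]] mean [ 0.197  0.764  5.374  0.087 -0.128 -0.01 ]
```

View pics/z5.png

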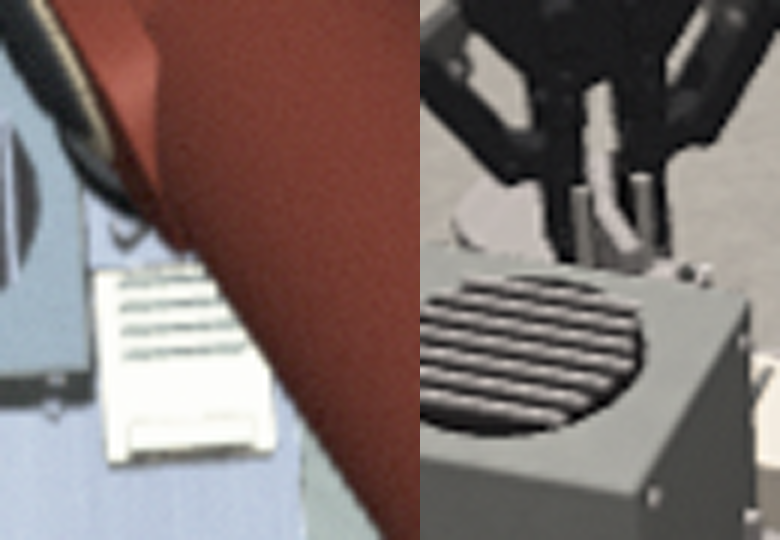

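Call:
move_arm --pt "0 0 0 -0.08 0 0 0.5" --pt "0 0 0 0 0 0 0.5" --pt "0 0 0 0 0 0 0" --pt "0 0 0 0 0 0 0"

```text
clock: 20.35
tool_pos: [0.6701, 0.034, 0.091]
eef_rot: [-1.498, -2.761, 0.002]
wrist_force: [3.3, 1.6, -4.9]
opening: 0.0122
```

```bash
python3 t.py
```

```text
20.5 [0.67  0.034 0.091] yaw 33.00371502618098 open 0.01197352674339897 tilt [-0.001 -0.001 -1.   ] q7 0.11866521151948034
[[ 4.69   0.766 -5.369  0.217 -0.859  0.157]
 [ 3.917  0.51  -6.263  0.165 -0.848  0.135]
 [ 3.515 -0.011 -6.439  0.2   -0.925  0.148]] mean [ 4.041  0.422 -6.024  0.194 -0.877  0.146]
```

Call:
move_arm --pt "0 -0.02 0.03 0.04 0 0 0.5" --pt "0 0 0 0 0 0 0.5" --pt "0 0 0 0 0 0 0" --pt "0 0 0 0 0 0 0"

```text
clock: 20.9
tool_pos: [0.6702, 0.034, 0.091]
eef_rot: [-1.686, -2.649, 0.004]
wrist_force: [0.0, 0.8, -0.3]
opening: 0.012
```

```bash
sed -i 's/range(3)/range(8)/; s/print(np.array(S),/print("mz",np.array(S)[:,5],/' t.py; python3 t.py
```

```text
21.3 [0.67  0.034 0.091] yaw 24.967622845522865 open 0.012160228284218227 tilt [-0.003 -0.001 -1.   ] q7 0.0036400147691915815
mz [0.112 0.17  0.129 0.127 0.155 0.118 0.126 0.132] mean [-1.702 -0.335  0.102 -0.121  0.473  0.134]
```

Free moment about 0.13–0.14 N·m. Continuing.

Call:
move_arm --pt "0 0 0 0 0 0 0.5" --pt "0 0 0 0 0 0 0.5" --pt "0 0 0 0 0 0 0" --pt "0 0 0 0 0 0 0"

```text
clock: 21.7
tool_pos: [0.6704, 0.034, 0.0909]
eef_rot: [-1.867, -2.525, 0.004]
wrist_force: [-4.5, -1.8, 2.1]
opening: 0.0121
```

```bash
python3 t.py
```

```text
22.1 [0.67  0.034 0.091] yaw 17.009950687350877 open 0.012027065532352334 tilt [-0.003 -0.001 -1.   ] q7 -0.10996600726360811
mz [0.139 0.153 0.112 0.162 0.105 0.112 0.048 0.136] mean [-4.967 -1.337  2.211 -0.326  1.128  0.121]
```

Call:
move_arm --pt "0 0 0 0 0 0 0.5" --pt "0 0 0 0 0 0 0.5" --pt "0 0 0 0 0 0 0" --pt "0 0 0 0 0 0 0"

```text
clock: 22.5
tool_pos: [0.6704, 0.0341, 0.0909]
eef_rot: [-2.039, -2.388, 0.003]
wrist_force: [-4.5, -2.2, 2.4]
opening: 0.0119
```

```bash
python3 t.py
```

```text
22.9 [0.67  0.034 0.091] yaw 9.000639778779506 open 0.011993606813537252 tilt [-0.002 -0.001 -1.   ] q7 -0.22367423127124145
mz [0.064 0.107 0.078 0.121 0.079 0.11  0.082 0.058] mean [-4.97  -1.436  1.938 -0.308  1.122  0.087]
```

Call:
move_arm --pt "0 0.01 -0.04 0 0 0 0.5" --pt "0 0 0 0 0 0 0.5" --pt "0 0 0 0 0 0 0" --pt "0 0 0 0 0 0 0"

```text
clock: 23.3
tool_pos: [0.6704, 0.0341, 0.0909]
eef_rot: [2.201, 2.242, -0.001]
wrist_force: [-3.2, -2.2, -0.1]
opening: 0.012
```

```bash
python3 t.py; python3 - <<'E'
from h import *
b=camera('side')['pixels']
z=lambda i,f:cv2.resize(i,None,fx=f,fy=f,interpolation=cv2.INTER_CUBIC)
cv2.imwrite('pics/z6.png',z(b[160:250,190:270],6))
E
```

```text
23.7 [0.67  0.034 0.091] yaw 0.966715956131459 open 0.011994893455692289 tilt [-0. -0. -1.] q7 -0.3380290259014919
mz [0.19  0.176 0.187 0.264 0.199 0.178 0.163 0.17 ] mean [-2.872 -2.525  0.204 -0.49   0.659  0.191]
```

View pics/z6.png

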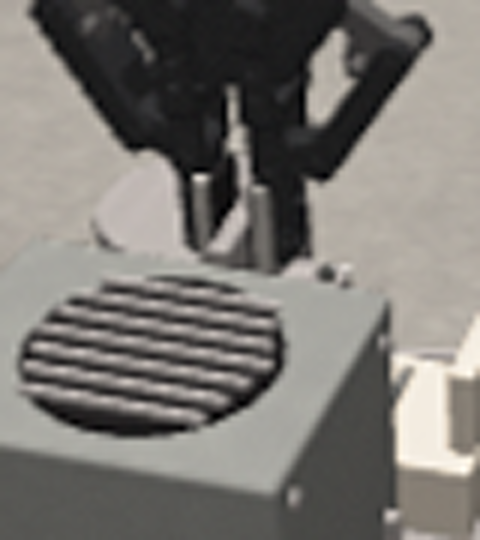

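Call:
move_arm --pt "0 -0.03 -0.02 0 0 0 0.5" --pt "0 0 0 0 0 0 0" --pt "0 0 0 0 0 0 0"

```text
clock: 24.05
tool_pos: [0.6704, 0.0341, 0.091]
eef_rot: [2.278, 2.163, 0.002]
wrist_force: [-0.4, -1.8, -2.0]
opening: 0.012
```

```bash
python3 t.py
```

```text
24.45 [0.67  0.034 0.091] yaw -3.0226638600293647 open 0.011943961788995183 tilt [ 0.001  0.001 -1.   ] q7 -0.3936947498033203
mz [0.251 0.199 0.183 0.226 0.232 0.193 0.212 0.238] mean [-0.459 -1.299 -2.778 -0.277  0.056  0.217]
```

Call:
move_arm --pt "0 0 0 0 0 0 0.5" --pt "0 0 0 0 0 0 0" --pt "0 0 0 0 0 0 0"

```text
clock: 24.75
tool_pos: [0.6704, 0.0341, 0.091]
eef_rot: [2.352, 2.082, 0.002]
wrist_force: [1.1, -0.9, -4.4]
opening: 0.0123
```

```bash
python3 t.py
```

```text
25.15 [0.67  0.034 0.091] yaw -7.022751699202238 open 0.011988386247447571 tilt [ 0.001  0.001 -1.   ] q7 -0.44993201260619353
mz [0.214 0.223 0.245 0.227 0.252 0.256 0.196 0.184] mean [ 2.093 -0.568 -5.124 -0.103 -0.414  0.225]
```

Call:
move_arm --pt "0 -0.01 0.01 0.05 0 0 0" --pt "0 0 0 0 0 0 0" --pt "0 0 0 0 0 0 0"

```text
clock: 25.45
tool_pos: [0.6704, 0.034, 0.0909]
eef_rot: [2.353, 2.081, 0.002]
wrist_force: [-1.0, 0.6, 2.6]
opening: 0.0124
```

```bash
python3 t.py
```

```text
25.85 [0.67  0.034 0.091] yaw -7.026134237567724 open 0.011662325502437112 tilt [ 0.001  0.001 -1.   ] q7 -0.45004741730380504
mz [0.21  0.231 0.202 0.205 0.21  0.187 0.192 0.225] mean [-0.927  0.68   4.972  0.039  0.263  0.208]
```

Call:
move_arm --pt "0 0 0 0 0 0 0.25" --pt "0 0 0 0 0 0 0" --pt "0 0 0 0 0 0 0"

```text
clock: 26.15
tool_pos: [0.6704, 0.034, 0.0908]
eef_rot: [2.389, 2.039, 0.002]
wrist_force: [-1.8, 0.0, 6.4]
opening: 0.012
```

```bash
python3 t.py
```

```text
26.55 [0.67  0.034 0.091] yaw -9.024997182930228 open 0.011976501936112544 tilt [ 0.001  0.001 -1.   ] q7 -0.47809449431105705
mz [0.251 0.181 0.208 0.24  0.207 0.206 0.22  0.209] mean [-1.298  0.13   5.621  0.052  0.305  0.215]
```

Call:
move_arm --pt "30 0 0 -0.04 0 0 0" --pt "30 0 0 0 0 0 0" --pt "30 0 0 0 0 0 0" --pt "30 0 0 -0.4 0 0 0" --pt "30 0 0 -0.8 0 0 0" --pt "30 0 0 -1 0 0 0" --pt "30 0 0 -1 0 0 0" --pt "30 0 0 -1 0 0 0" --pt "30 0 -1 0 0 0 0" --pt "30 0 -1 0 0 0 0" --pt "30 0 -1 0 0 0 0" --pt "30 0 0 0 0 0 0"

```text
clock: 27.75
tool_pos: [0.593, 0.0465, 0.1967]
eef_rot: [-2.386, -2.041, 0.003]
wrist_force: [0.7, 0.3, 0.3]
opening: 0.0257
```

Call:
move_arm --pt "30 -1 0 -0.5 0 0 0" --pt "30 -1 0 0 0 0 0" --pt "30 -1 0 0 0 0 0" --pt "30 -1 0 0 0 0 0" --pt "30 -1 0 0 0 0 0" --pt "30 -1 0 0 0 0 0" --pt "30 -1 0 0 0 0 0" --pt "30 -1 0 0 0 0 0" --pt "30 0 0 0 0 0 0"

```text
clock: 28.65
tool_pos: [0.5643, -0.1584, 0.2084]
eef_rot: [2.396, 2.027, -0.004]
wrist_force: [0.7, -0.0, -0.8]
opening: 0.0257
```

```bash
python3 - <<'E'
from h import *
c=camera('top');a=c['pixels'];b=camera('side')['pixels']
z=lambda i,f:cv2.resize(i,None,fx=f,fy=f,interpolation=cv2.INTER_CUBIC)
cv2.imwrite('pics/z7.png',np.hstack([z(a[90:210,250:320],5),z(b[150:270,200:280],5)]))
print(telemetry.get_state()['tool_pos'])
for n,z0 in[('jar_a',.1),('lid_stack',.028)]: print(n,at_z(c,find_in(n,'top')[0]['xy'],z0) if find_in(n,'top') else None)
E
```

```text
[ 0.565187   -0.15274367  0.20862196]
jar_a [ 0.72927723 -0.08294767  0.1       ]
lid_stack None
```

View pics/z7.png

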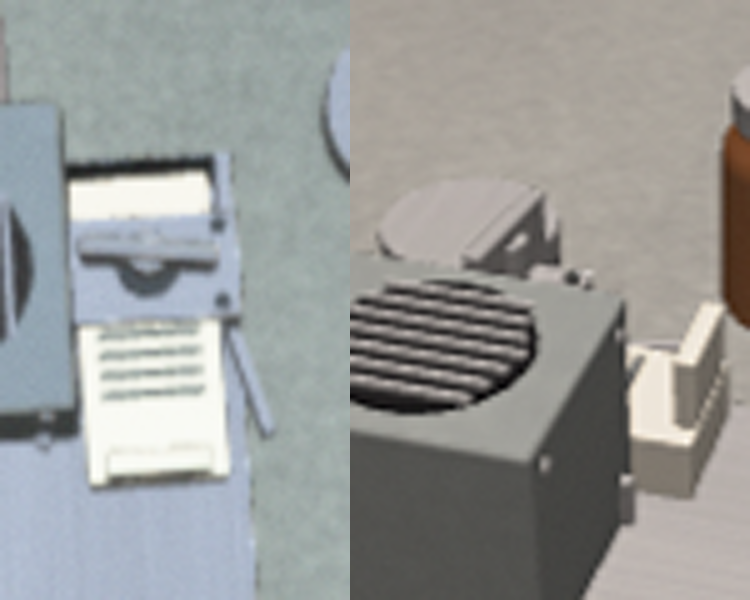

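```bash
python3 - <<'E'
from h import *
c=camera('side')
for n in['jar_a','lid_stack']: print(n,[(np.round(d['xy'],1),round(d['confidence'],2)) for d in find_in(n,'side')][:2])
print(telemetry.get_state()['wrist_force']); print(finish_job())
E
```

```text
jar_a [(array([290.1, 185.1]), 0.86)]
lid_stack [(array([216.3, 198.7]), 0.87)]
[-0.30239815  0.1206715   0.54515644]
the job is handed in; nothing more can be done
None
```

The white cassette is home against the rubber stop, the wing screw is clamped, and the gripper has let go. I handed the job in at about 29 s of the 69 s allowed.

- **Insertion:** The first push jammed on the mouth of the channel with about 53 N at the wrist, because my dock position was about 2 mm off sideways. I backed off, corrected by about 2.5 mm and 1.3°, and it then slid in freely. That jam was on the channel edge, not the stop or the housing. The last push was about 7.5 N, with the cassette no longer advancing. The final picture shows its front at the stop.
- **Clamping:** Turning the screw freely took about 0.12–0.14 N·m, and I stopped at about 0.215 N·m. That is 0.08–0.09 N·m of extra moment, or roughly 10–11 N on the cassette.
- **Less certain:**
  - One reading during free turning was low, at 0.087 N·m with some side force on the tool. If that was the true free moment, the clamp force would be nearer 16 N, still under 18 N.
  - The fingers closed to 12 mm on the 8 mm plate, so the wings lagged the tool by about 6°. They did turn roughly 43°.
- **Last checks:** The force on the tool was near zero after release. The side camera put the jar and lid stack within about 2 pixels of where they started. In the final top view neither could be confirmed: the jar was hidden by the arm, and the detector took the lid stack for the jar.

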